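# Fetch the titration tile out of its dock and lay it on the stirrer

## Robot

A 6-joint arm with a two-finger parallel gripper is mounted at the origin on the work surface. World frame = base frame: x ahead of the robot, y to its left, z up, the work surface at z = 0. Lengths are in m, angles in rad, forces in N, time in s.
With the tool pointing down it reaches from about 0.35 to 0.85 m from the base axis. Payload 8.1 kg.
Tool frame: the origin (TCP) lies at the very end of the fingers, on their centre line; the grasp point (between the pads) lies 19 mm behind it; z points along the fingers, y is the direction in which the jaws open and shut (so a half turn about z gives the same grasp; the last joint's range is limited). The gripper opens to 93 mm and grips with 3 to 60 N. Pads are 15 mm wide; open, the fingers measure 128 mm over their backs; the gripper's body (75 mm by 188 mm) begins 65 mm behind the grasp point.
Start: joints at [1.158, 0.13, 1.488, -0, 1.523, -0.085], TCP at [0.193, 0.568, 0.192] pointing down, gripper open.
Joint ranges: [-2.96, 2.96], [-0.89, 2.26], [0.02, 2.5], [-1.34, 4.48], [0, 2.73], [-2.66, 2.66]. Speed limits (rad/s): [2.39, 2.39, 2.79, 3.14, 3.14, 3.14].

## Interface

Orientations are given as a unit quaternion [x, y, z, w].
In Python, from bench import readout, read_camera, order gives the robot as it stands.
- The arm moves only by the tool arm_command, never from a script. Its arguments are lists of equal length, an entry for each row: "delta_pos": the shift along the tool's x, y, z in units of 40 mm (1.0 is 40 mm), a list of three; "rot": the turn, a rotation vector about the tool's x, y, z in units of 5 degrees (1.0 is 5 degrees), a list of three. In form: {"delta_pos": [[x, y, z], ...], "rot": [[ax, ay, az], ...]}. A call has 1 to 10 rows; each row shifts and turns the commanded pose from where the row before left it, along the tool's axes as they then stand; what a row does not reach is not made up. A row lasts 1/12 s, in which the tool goes at most 41.7 mm and 7.16 degrees, less where a joint would pass 70% of its speed; a pose out of reach is approached as far as the arm can. A call is refused whole if a number of a shift passes 1 or a number of a turn 1, either way. A call with a gripper value outside its range is refused whole. "fingers" is the opening, from 0 (shut) to 1 (fully open), set as the call begins (left out, the last holds). The fingers move at their own pace and stop on an object; the grip force is fixed at half the most. Time passes only in rows, so rows that do not move let the fingers close. It gives the time, the measured TCP pose, the force and the opening at its end, in the units of the state.
- readout.state(): the state, without advancing time (a new reading comes with each control period).
- read_camera(name): name is "side" or "top" or "wrist"; returns a dict with "image" (400x640x3 uint8, blue, green, red), "depth" (400x640 float32, m along the optical axis (not along the pixel's ray), 0 where there is no reading), "vfov" (degrees; the focal length in pixels is half the picture's height over the tangent of half this angle, whatever the lens; pixels are square), "cx", "cy" (the principal point, pixels), "R" (3x3) and "t" (3): a world point X has camera coordinates R X + t. Camera axes: x right, y down, z forward; pixel columns grow to the right and rows downward; lengths in m; the calibration is good to about 2 mm. A picture is of the moment at which its call begins.
- order.sign_off(): hands the job in, once; it reports no verdict.
The state is a dict: "clock": time; "joints": joint angles; "joint_velocities": joint speeds; "joint_efforts": joint torques, N m; "tcp_pos": TCP position; "tool_rot": TCP orientation; "contact_force": force on the tool from outside, world axes, zero at the start; "moment": the same for the moment, N m; "gripper_width": opening from 0.0 (shut) to 1.0 (fully open).
Only numpy, scipy, OpenCV 4.12 (cv2) and the standard library are available. Lean on these libraries where they do the work, as an engineer would, in place of code of your own. Each camera call takes 0.05 s, during which the arm holds its last target. There are 200 camera calls.

## Task

The white titration tile lies flush in its blue dock, where its edges cannot be gripped: press on it gently and slide it out of the open end until it overhangs far enough (at least 3 cm, still lying flat in the dock) to be pinched by its long sides, then lift it out. Lay it flat on the round plate of the magnetic stirrer, centred, with its length running from the stirrer's front to its back, and let go; do not let it drop, and leave the other glassware and things where they stand.

Things in the scene. Friction and masses are not known exactly. Their poses are not given: they have to be found in the camera images.
- tile_center (a point): Centre of the loose white glazed tile, a rigid plate 150 mm long (x), 60 wide (y), 5 thick (z, up), about 110 g; half-way up, 2.5 mm above its underside. Starts in the dock's channel, x along the dock's x, its top flush with the lips. It slides easily on the dock (friction about 0.2); fingertips pressed on it with 5 to 15 N hold it better than the dock does.
- dock: Fixed blue dock, 176 mm long (x), 92 wide (y); origin at the centre of its underside. Channel floor 45 mm above the table. Lips 5 mm high along both sides (13.5 wide, 65 apart) and across the +x end (12 wide, inner face at x = +76). The -x end is open: the floor ends there with a clear drop to the table. At the start the gap behind the tile is at most 10 mm.
- dock_mouth (a point): Middle of the edge of the channel floor at the dock's open end (dock x = -88 mm), 45 mm above the table. The dock's -x axis points out of the open end.
- stirrer_top (a point): Centre of the top of the fixed magnetic stirrer's round dark plate, 80 mm across, 75 mm above the table. Its x runs from the stirrer's front (-x, black knob) to its back. Plate 13 mm thick on a 60 mm wide neck; grey housing below 130 mm (x) by 110 (y), its top 44 mm above the table. A tile laid on the plate sticks out at both ends.
- flask_orange: Bystander, loose: conical glass flask with orange contents, 76 mm wide, 120 mm tall; origin at the centre of its underside.
- flask_pink: Bystander, loose: conical glass flask with pink contents, 76 mm wide, 120 mm tall; origin at the centre of its underside.
- amber_bottle: Bystander, loose: brown glass jar, 48 mm wide, 85 mm tall; origin at the centre of its underside.
- wash_bottle: Bystander, loose: white plastic bottle with red cap, 68 mm wide, 190 mm tall; origin at the centre of its underside.
- beaker: Bystander, loose: small clear beaker, 52 mm wide, 58 mm tall; origin at the centre of its underside.
- spatula: Bystander, loose: thin steel lab spatula 160 mm long (x), 14 mm wide, lying flat; origin at the middle of its underside.
Not all that is in view belongs to the job. Of the things shaped like the part that bears tile_center, the white one is meant.

How it is judged:
On the way, in this order (a step that is already met when the one before it is completed fails the run):
1. the tile, still lying flat on the dock's floor, sticks out of the open end by at least 30 mm (tile centre at least 43 mm toward -x of the dock's origin) (angle between tile_center's own z axis and vertical below 0.05 rad and height (world z) of tile_center between 0.044 and 0.051 m and x of tile_center in the frame of dock between -0.09 and -0.043 m), for 0.2 s.
2. the tile is lifted clear of the dock (centre over 70 mm above the table) (height (world z) of tile_center above 0.07 m), for 0.1 s.
At the end, for the whole second after the job is handed in: The tile lies flat (within 0.05 rad) and at rest on the stirrer's round plate, its centre within 15 mm of the plate's centre, its length within 0.2 rad of the stirrer's front-to-back line (horizontal distance between tile_center and stirrer_top below 0.015 m and z of tile_center in the frame of stirrer_top between 0 and 0.005 m and angle between tile_center's own z axis and vertical below 0.05 rad and angle between the x axis of tile_center and the x axis of stirrer_top, either way round below 0.2 rad and linear speed of tile below 0.02 m/s); the robot touches nothing.
It fails at once if the tile is pressed against the dock with more than 50 N (contact force between tile and dock above 50 N).
It fails at once if the tile falls to the table (centre under 40 mm) (height (world z) of tile_center below 0.04 m).
It fails at once if the tile is dropped: it moves faster than 0.45 m/s with no finger on it (linear speed of tile above 0.45 m/s and contact force between the fingers and tile below 0.05 N).
It fails at once if a bystander is shifted by more than 25 mm (distance of any of flask_orange, flask_pink, amber_bottle, wash_bottle, beaker, spatula from where it was at the start of the episode above 0.025 m).
It also fails if it takes over 54 s, if anything falls off the work surface, if the arm or the gripper's body presses on something with over 40 N, if the wrist force passes 120 N, or if a joint passes its speed limit or range.

## Working session

There is one attempt and no reset: what is moved stays moved. The work goes in short steps, Python scripts to look and compute and a tool call to move; the robot and the scene stay as the last step left them, time stands still between calls to the robot, and variables do not carry over. Pictures are saved under pics/ and viewed, about 8 in all and at most 12, crops included, and the job is handed in when it is done.

Besides the shell and the picture viewer there is one more tool, called after "Request:" as name(argument=value, ...) on one line, values as JSON. arm_command: Moves the arm, as the interface text tells. Its arguments: {"type":"object","properties":{"delta_pos":{"type":"array","items":{"type":"array","items":{"type":"number"}}},"rot":{"type":"array","items":{"type":"array","items":{"type":"number"}}},"fingers":{"type":"number"}},"required":["delta_pos","rot"]}

```bash
mkdir -p pics
cat > h.py <<'E'
import numpy as np, cv2
from bench import readout, read_camera, order
def ray(c,u,v):
    f=c["image"].shape[0]/2/np.tan(np.radians(c["vfov"])/2)
    R=np.array(c["R"]);t=np.array(c["t"])
    d=R.T@np.array([(u-c["cx"])/f,(v-c["cy"])/f,1.0]); return -R.T@t,d
def onplane(c,u,v,z):
    o,d=ray(c,u,v); return o+d*(z-o[2])/d[2]
def cloud(c):
    f=c["image"].shape[0]/2/np.tan(np.radians(c["vfov"])/2)
    R=np.array(c["R"]);t=np.array(c["t"]);D=c["depth"]
    v,u=np.mgrid[:D.shape[0],:D.shape[1]]
    P=np.stack([(u-c["cx"])/f*D,(v-c["cy"])/f*D,D],-1)
    return (P-t)@R
E
python3 - <<'E'
from h import *
import pickle
s=readout.state();print({k:np.round(v,3) for k,v in s.items()})
for n in ("top","side","wrist"):
    c=read_camera(n);cv2.imwrite(f"pics/{n}0.png",c["image"]);pickle.dump(c,open(n+"0.pkl","wb"))
    print(n,c["vfov"],c["cx"],c["cy"],np.round(-np.array(c["R"]).T@c["t"],3))
E
```

```text
{'clock': np.float64(0.0), 'joints': array([ 1.158,  0.131,  1.489, -0.   ,  1.523, -0.085]), 'joint_velocities': array([-0.   ,  0.   , -0.001,  0.002,  0.   , -0.002]), 'joint_efforts': array([ 1.0000e-03, -5.5986e+01, -4.9175e+01,  7.7000e-02,  3.6000e-02,
       -0.0000e+00]), 'tcp_pos': array([0.193, 0.568, 0.191]), 'tool_rot': array([ 0.163,  0.987, -0.001, -0.   ]), 'contact_force': array([ 0.51 , -0.259, -1.002]), 'moment': array([-0.019, -0.042, -0.02 ]), 'gripper_width': np.float64(1.0)}
top 52.78819694475572 313.7509489137 205.33204053994027 [0.362 0.023 1.018]
side 53.288549305405155 324.42510439308 207.89076925110984 [-0.094 -0.635  0.593]
wrist 65.50907929646334 322.9884191278884 205.576813361946 [0.126 0.59  0.384]
```

View pics/top0.png

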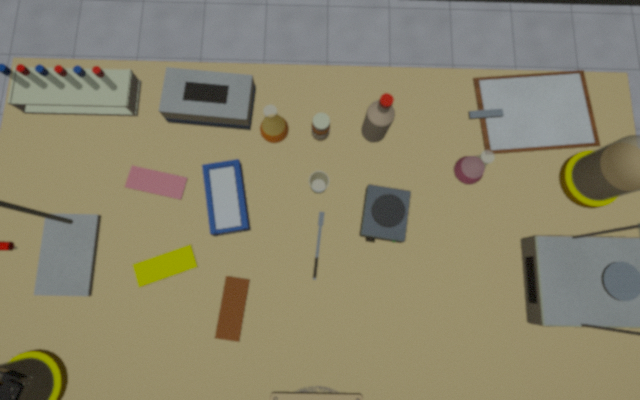

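View pics/side0.png

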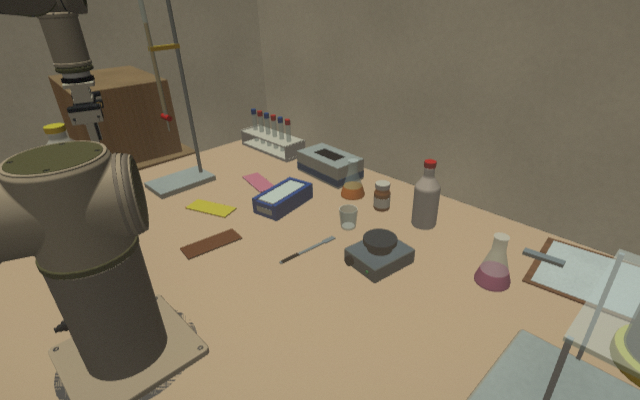

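The top view shows the dock at about (226,197) with the white tile in it and the stirrer at (388,211), its knob at (370,239). The red, yellow and pink tiles are decoys. Next I measure the dock and stirrer.

Run:
```python
from h import *
import pickle
c=pickle.load(open("top0.pkl","rb"));im=c["image"];P=cloud(c)
a=cv2.resize(im[150:245,190:260],None,fx=6,fy=6,interpolation=cv2.INTER_CUBIC)
b=cv2.resize(im[175:250,350:420],None,fx=6,fy=6,interpolation=cv2.INTER_CUBIC)
b=cv2.copyMakeBorder(b,0,a.shape[0]-b.shape[0],0,0,cv2.BORDER_CONSTANT)
cv2.imwrite("pics/crop.png",np.hstack([a,b])[:600])
hsv=cv2.cvtColor(im,cv2.COLOR_BGR2HSV)
def box(m,z,name):
    n,l,st,_=cv2.connectedComponentsWithStats(m.astype(np.uint8))
    k=1+np.argmax(st[1:,4]);v,u=np.nonzero(l==k)
    X=np.array([onplane(c,x,y,z) for x,y in zip(u,v)])[:,:2]
    r=cv2.minAreaRect((X*1000).astype(np.float32));print(name,len(u),r,"corn",cv2.boxPoints(r).round().tolist(),"mean",X.mean(0).round(4), "z",np.median(P[v,u,2]).round(4))
win=np.zeros(im.shape[:2],bool);win[150:245,190:260]=1
blue=win&(hsv[...,0]>95)&(hsv[...,0]<130)&(hsv[...,1]>120)
white=win&(hsv[...,1]<70)&(hsv[...,2]>130)
box(blue,.05,"blue");box(white,.05,"white")
w2=np.zeros_like(win);w2[175:250,350:420]=1
Z=P[...,2]
box(w2&(Z>.068)&(Z<.085),.075,"plate")
box(w2&(Z>.035)&(Z<.055),.044,"housing")
v,u=np.nonzero(w2&(hsv[...,2]<60)&(Z<.07));print("dark low",len(u),u.mean() if len(u) else 0,v.mean() if len(v) else 0)
print("table z",np.median(Z[300:380,260:400]))
```

```text
blue 822 ((566.061279296875, 233.24755859375), (173.8042755126953, 89.52843475341797), 10.663899421691895) corn [[472.0, 261.0], [489.0, 173.0], [660.0, 205.0], [643.0, 293.0]] mean [0.5677 0.2304] z 0.0492
white 1536 ((563.7339477539062, 234.163330078125), (152.7329864501953, 62.02605438232422), 10.221562385559082) corn [[483.0, 251.0], [494.0, 190.0], [644.0, 217.0], [633.0, 278.0]] mean [0.5628 0.2341] z 0.0495
plate 866 ((535.4345703125, -160.99977111816406), (76.4826431274414, 77.97107696533203), 89.51006317138672) corn [[496.0, -199.0], [574.0, -200.0], [575.0, -123.0], [497.0, -122.0]] mean [ 0.5349 -0.1609] z 0.0739
housing 1440 ((530.3177490234375, -159.82040405273438), (109.83334350585938, 138.75303649902344), 81.831298828125) corn [[454.0, -204.0], [591.0, -224.0], [607.0, -115.0], [469.0, -96.0]] mean [ 0.5296 -0.1567] z 0.0427
dark low 28 372.85714285714283 233.39285714285714
table z -0.0008693707645381048
```

View pics/crop.png

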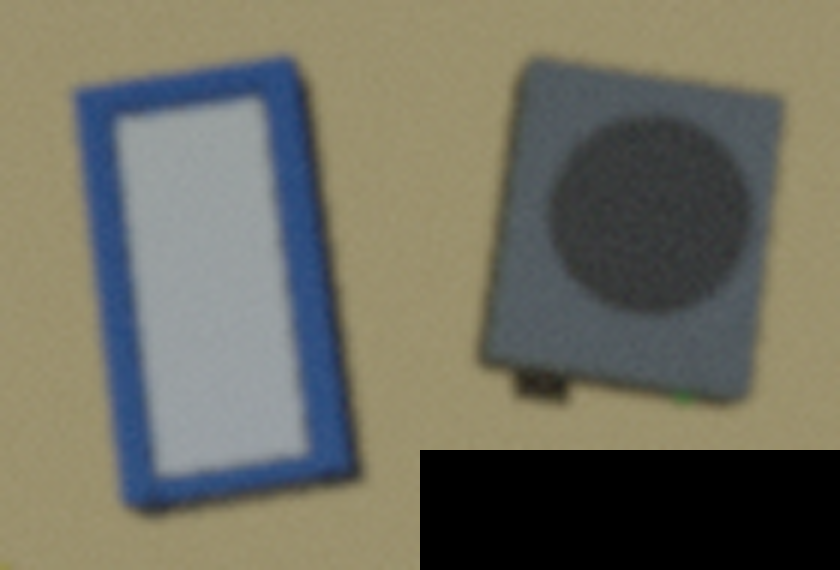

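View pics/wrist0.png

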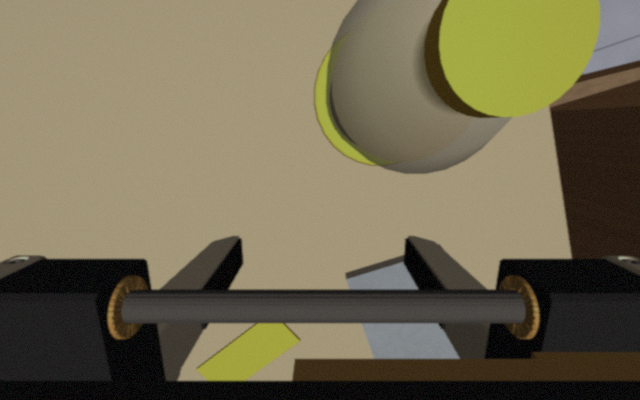

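The crop puts the open end at the near (robot) side: there is a thick lip at the far end, and the near end looks lower. I retreat sideways away from the stand first, then turn, then move over the dock.

Request:
arm_command(delta_pos=[[0, -1, 0], [0, -1, 0], [0, -1, 0], [0, 0, 0], [0, 0, 0], [0, 0, 0], [0, 0, 0], [0, 0, 0], [0, 0, 0]], rot=[[0, 0, 0], [0, 0, 0], [0, 0, 0], [0, 0, -0.975], [0, 0, -0.975], [0, 0, -0.975], [0, 0, -0.975], [0, 0, -0.975], [0, 0, -0.975]], fingers=0)

```text
clock: 0.9
tcp_pos: [0.1544, 0.4542, 0.1918]
tool_rot: [-0.093, 0.996, -0.0, -0.0]
contact_force: [-0.7, -1.1, 0.2]
gripper_width: 0.405
```

Request:
arm_command(delta_pos=[[0, -0.9, 0], [0, -0.9, 0], [0, -0.9, 0], [0, -0.9, 0], [0, -0.9, 0], [0, -0.9, 0], [0, -0.9, 0], [0, -0.9, 0]], rot=[[0, 0, 0], [0, 0, 0], [0, 0, 0], [0, 0, 0], [0, 0, 0], [0, 0, 0], [0, 0, 0], [0, 0, 0]])

```text
clock: 1.57
tcp_pos: [0.2082, 0.1715, 0.1918]
tool_rot: [-0.092, 0.996, -0.001, -0.003]
contact_force: [-25.2, -18.7, 22.4]
gripper_width: 0.003
```

Request:
arm_command(delta_pos=[[-0.9, 0, 0], [-0.9, 0, 0], [-0.9, 0, 0], [-0.9, 0, 0], [-0.9, 0, 0], [-0.9, 0, 0], [-0.9, 0, 0], [-0.9, 0, 0], [0, 0, 0]], rot=[[0, 0, 0], [0, 0, 0], [0, 0, 0], [0, 0, 0], [0, 0, 0], [0, 0, 0], [0, 0, 0], [0, 0, 0], [0, 0, 0]])

```text
clock: 2.32
tcp_pos: [0.4956, 0.2251, 0.1875]
tool_rot: [-0.09, 0.996, -0.002, -0.003]
contact_force: [-0.9, -0.3, -1.6]
gripper_width: 0.006
```

Run:
```python
from h import *
import pickle
c=read_camera("wrist");cv2.imwrite("pics/w1.png",c["image"]);pickle.dump(c,open("w1.pkl","wb"))
s=readout.state();print(s["tcp_pos"],s["joints"])
```

```text
[0.49327344 0.22487209 0.18834013] [ 3.34001899e-01 -1.54849784e-02  1.64646115e+00 -1.14706496e-03
  1.51864746e+00 -1.41820879e+00]
```

View pics/w1.png

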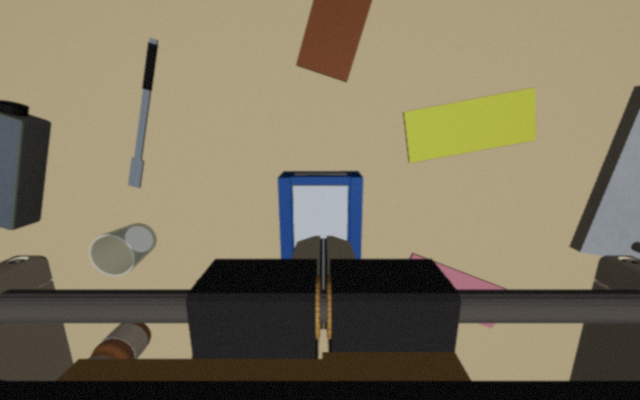

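The wrist view shows the open end at image top, row ~175: the floor is visible between the lip ends, with no cross lip. The tile's near end is at row ~185, columns 292–349. Now I measure from this view.

```bash
cat >> h.py <<'E'
def tile_near(c,z,v0,v1,u0,u1):
    """white-mask fit: side lines of tile -> axis angle, near-end midpoint"""
    hsv=cv2.cvtColor(c["image"],cv2.COLOR_BGR2HSV)
    m=np.zeros(hsv.shape[:2],bool);m[v0:v1,u0:u1]=1
    m&=(hsv[...,1]<60)&(hsv[...,2]>130)
    n,l,st,_=cv2.connectedComponentsWithStats(m.astype(np.uint8));m=l==1+np.argmax(st[1:,4])
    return m
E
python3 - <<'E'
from h import *
import pickle
c=pickle.load(open("w1.pkl","rb"));im=c["image"];hsv=cv2.cvtColor(im,cv2.COLOR_BGR2HSV)
m=tile_near(c,.05,165,240,270,370)
rows=np.nonzero(m.sum(1)>20)[0];print("tile rows",rows.min(),rows.max())
L=[];Rr=[]
for v in range(195,232,4):
    u=np.nonzero(m[v])[0];L.append(onplane(c,u.min()-.5,v,.05));Rr.append(onplane(c,u.max()+.5,v,.05))
L=np.array(L);Rr=np.array(Rr)
for n,E in(("L",L),("R",Rr)):
    p=np.polyfit(E[:,0],E[:,1],1);print(n,"ang",np.degrees(np.arctan(p[0])),E[0].round(4))
print("width",np.linalg.norm(L-Rr,axis=1).round(4))
uc=(np.nonzero(m[200])[0]).mean()
print("tile end mid",onplane(c,uc,rows.min()-.5,.05).round(4))
b=(hsv[...,0]>95)&(hsv[...,0]<130)&(hsv[...,1]>120)
for u in (285,321,356): 
    r=np.nonzero(b[160:200,u])[0]+160;print(u,r.min(),r.max(),onplane(c,u,r.min()-.5,.05 if u!=321 else .045).round(4))
for u in(285,321,356):print(u,hsv[168:190,u].tolist())
P=cloud(c);print(P[174:192:2,321].round(4).tolist())
s=readout.state();q=s["tool_rot"]
from scipy.spatial.transform import Rotation as Ro
print(Ro.from_quat(q).as_matrix().round(4))
E
```

```text
tile rows 185 238
L ang 10.362282483127734 [0.5053 0.1919 0.05  ]
R ang 10.158075987968234 [0.4944 0.2508 0.05  ]
width [0.0599 0.0601 0.0603 0.0605 0.0607 0.0609 0.0611 0.0613 0.0593 0.0595]
tile end mid [0.4884 0.2193 0.05  ]
285 173 199 [0.4824 0.1802 0.05  ]
321 176 184 [0.4794 0.2187 0.045 ]
356 173 199 [0.4686 0.2548 0.05  ]
285 [[21, 66, 174], [21, 66, 171], [22, 62, 153], [20, 40, 95], [110, 61, 50], [112, 230, 40], [107, 206, 42], [111, 184, 47], [108, 224, 50], [109, 191, 84], [109, 184, 118], [109, 182, 132], [110, 177, 134], [110, 177, 134], [109, 188, 129], [109, 180, 133], [109, 173, 136], [109, 177, 134], [109, 179, 131], [109, 176, 133], [109, 180, 136], [109, 182, 133]]
321 [[21, 66, 175], [20, 66, 170], [21, 58, 154], [20, 46, 100], [30, 16, 62], [21, 27, 65], [143, 16, 65], [113, 86, 59], [108, 174, 79], [109, 182, 115], [110, 169, 134], [109, 178, 133], [109, 176, 135], [109, 182, 132], [109, 177, 134], [109, 178, 132], [110, 131, 125], [111, 36, 134], [107, 14, 169], [108, 18, 189], [104, 20, 192], [106, 20, 191]]
356 [[21, 66, 175], [21, 66, 169], [21, 61, 143], [16, 33, 84], [110, 105, 51], [111, 187, 45], [109, 181, 45], [107, 242, 39], [109, 186, 59], [109, 179, 101], [109, 167, 130], [109, 177, 134], [109, 184, 132], [110, 171, 137], [108, 178, 135], [109, 176, 135], [110, 174, 135], [109, 171, 137], [110, 174, 135], [109, 176, 135], [109, 174, 135], [109, 181, 135]]
[[0.4805, 0.2187, 0.027], [0.4806, 0.2189, 0.0404], [0.482, 0.2192, 0.0452], [0.4841, 0.2196, 0.0457], [0.4865, 0.22, 0.0447], [0.4885, 0.2204, 0.0454], [0.4897, 0.2206, 0.0509], [0.4921, 0.2211, 0.0496], [0.4941, 0.2214, 0.0502]]
[[-0.9835 -0.1805 -0.0072]
 [-0.1805  0.9836 -0.0037]
 [ 0.0078 -0.0024 -1.    ]]
```

Request:
arm_command(delta_pos=[[-0.915, 0, 0], [-0.915, -0.1, 0], [-0.915, 0, 0], [0, 0, 0.8], [0, 0, 0.8], [0, 0, 0.8], [0, 0, 0.5], [0, 0, 0], [0, 0, 0]], rot=[[0, 0, 0], [0, 0, 0], [0, 0, 0], [0, 0, 0], [0, 0, 0], [0, 0, 0], [0, 0, 0], [0, 0, 0], [0, 0, 0]])

```text
clock: 3.12
tcp_pos: [0.599, 0.2409, 0.0747]
tool_rot: [-0.091, 0.996, -0.001, -0.003]
contact_force: [0.1, -0.3, 0.4]
gripper_width: 0.009
```

Request:
arm_command(delta_pos=[[0, 0, 0.25], [0, 0, 0.2], [0, 0, 0.05], [0, 0, 0], [0, 0, 0], [0, 0, 0]], rot=[[0, 0, 0], [0, 0, 0], [0, 0, 0], [0, 0, 0], [0, 0, 0], [0, 0, 0]])

```text
clock: 3.62
tcp_pos: [0.601, 0.2412, 0.056]
tool_rot: [-0.091, 0.996, -0.001, -0.001]
contact_force: [-1.3, 0.3, 0.0]
gripper_width: 0.006
```

Request:
arm_command(delta_pos=[[0, 0, 0.05], [0, 0, 0.05], [0, 0, 0.025], [0, 0, 0], [0, 0, 0]], rot=[[0, 0, 0], [0, 0, 0], [0, 0, 0], [0, 0, 0], [0, 0, 0]])

```text
clock: 4.03
tcp_pos: [0.6004, 0.241, 0.0501]
tool_rot: [-0.091, 0.996, -0.001, -0.001]
contact_force: [0.2, -0.1, -0.5]
gripper_width: 0.008
```

Request:
arm_command(delta_pos=[[0, 0, 0.025], [0, 0, 0], [0, 0, 0]], rot=[[0, 0, 0], [0, 0, 0], [0, 0, 0]])

```text
clock: 4.28
tcp_pos: [0.6005, 0.241, 0.0492]
tool_rot: [-0.091, 0.996, -0.001, -0.001]
contact_force: [0.6, -0.7, 0.5]
gripper_width: 0.004
```

Request:
arm_command(delta_pos=[[0, 0, 0.02], [0, 0, 0], [0, 0, 0]], rot=[[0, 0, 0], [0, 0, 0], [0, 0, 0]])

```text
clock: 4.53
tcp_pos: [0.6005, 0.2411, 0.0484]
tool_rot: [-0.091, 0.996, -0.001, -0.001]
contact_force: [0.1, 0.2, 0.5]
gripper_width: 0.005
```

Request:
arm_command(delta_pos=[[0, 0, 0.015], [0, 0, 0], [0, 0, 0]], rot=[[0, 0, 0], [0, 0, 0], [0, 0, 0]])

```text
clock: 4.78
tcp_pos: [0.6005, 0.2411, 0.0478]
tool_rot: [-0.091, 0.996, -0.001, -0.001]
contact_force: [0.2, -0.5, -0.3]
gripper_width: 0.008
```

Request:
arm_command(delta_pos=[[0, 0, 0.015], [0, 0, 0], [0, 0, 0]], rot=[[0, 0, 0], [0, 0, 0], [0, 0, 0]])

```text
clock: 5.03
tcp_pos: [0.6005, 0.2411, 0.0472]
tool_rot: [-0.091, 0.996, -0.001, -0.001]
contact_force: [-0.4, -0.3, -0.0]
gripper_width: 0.005
```

Request:
arm_command(delta_pos=[[0, 0, 0.01], [0, 0, 0], [0, 0, 0]], rot=[[0, 0, 0], [0, 0, 0], [0, 0, 0]])

```text
clock: 5.28
tcp_pos: [0.6005, 0.2411, 0.0468]
tool_rot: [-0.091, 0.996, -0.001, -0.001]
contact_force: [0.2, -0.1, -1.7]
gripper_width: 0.005
```

Run:
```python
from h import *
a=read_camera("wrist");b=read_camera("side")
A=cv2.resize(a["image"][150:300,240:400],None,fx=2.5,fy=2.5,interpolation=3)
B=cv2.resize(b["image"][120:240,220:360],None,fx=2.85,fy=2.85,interpolation=3)
h=min(len(A),len(B));cv2.imwrite("pics/press.png",np.hstack([A[:h],B[:h]]))
P=cloud(a);print(P[195:235:8,310:335:6,2].round(4))
```

```text
[[0.0496 0.0499 0.0499 0.0496 0.0497]
 [0.0509 0.0512 0.0507 0.0492 0.051 ]
 [0.0495 0.0497 0.0505 0.0498 0.05  ]
 [0.0505 0.0505 0.0505 0.051  0.0502]
 [0.0504 0.0517 0.0501 0.0511 0.0508]]
```

View pics/press.png

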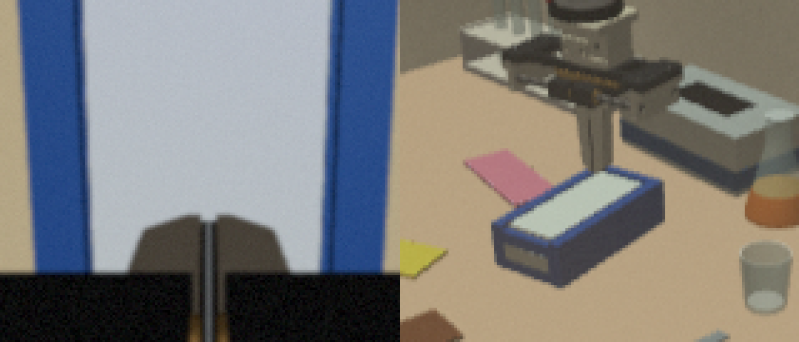

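The wrist crop shows the fingertips over the tile's centreline, at or nearly at its surface. The side crop agrees. I continue down in fine steps.

Request:
arm_command(delta_pos=[[0, 0, 0.01], [0, 0, 0], [0, 0, 0]], rot=[[0, 0, 0], [0, 0, 0], [0, 0, 0]])

```text
clock: 5.63
tcp_pos: [0.6005, 0.2411, 0.0465]
tool_rot: [-0.091, 0.996, -0.001, -0.001]
contact_force: [0.1, 0.6, 0.3]
gripper_width: 0.01
```

Request:
arm_command(delta_pos=[[0, 0, 0.01], [0, 0, 0], [0, 0, 0]], rot=[[0, 0, 0], [0, 0, 0], [0, 0, 0]])

```text
clock: 5.88
tcp_pos: [0.6005, 0.2411, 0.046]
tool_rot: [-0.091, 0.996, -0.001, -0.001]
contact_force: [-0.0, 1.0, 0.6]
gripper_width: 0.004
```

Request:
arm_command(delta_pos=[[0, 0, 0.01], [0, 0, 0], [0, 0, 0]], rot=[[0, 0, 0], [0, 0, 0], [0, 0, 0]])

```text
clock: 6.13
tcp_pos: [0.6005, 0.2411, 0.0456]
tool_rot: [-0.091, 0.996, -0.001, -0.001]
contact_force: [-0.5, 0.2, 0.4]
gripper_width: 0.008
```

Request:
arm_command(delta_pos=[[0, 0, 0.01], [0, 0, 0], [0, 0, 0]], rot=[[0, 0, 0], [0, 0, 0], [0, 0, 0]])

```text
clock: 6.38
tcp_pos: [0.6005, 0.2411, 0.0453]
tool_rot: [-0.091, 0.996, -0.001, -0.001]
contact_force: [-0.5, 0.6, 0.1]
gripper_width: 0.005
```

Request:
arm_command(delta_pos=[[0, 0, 0.01], [0, 0, 0], [0, 0, 0]], rot=[[0, 0, 0], [0, 0, 0], [0, 0, 0]])

```text
clock: 6.63
tcp_pos: [0.6005, 0.2411, 0.0448]
tool_rot: [-0.091, 0.996, -0.001, -0.001]
contact_force: [0.5, 0.2, -0.5]
gripper_width: 0.006
```

Request:
arm_command(delta_pos=[[0, 0, 0.01], [0, 0, 0], [0, 0, 0]], rot=[[0, 0, 0], [0, 0, 0], [0, 0, 0]])

```text
clock: 6.88
tcp_pos: [0.6005, 0.2411, 0.0444]
tool_rot: [-0.091, 0.996, -0.001, -0.001]
contact_force: [-0.1, 0.5, -0.1]
gripper_width: 0.006
```

Run:
```python
from h import *
a=read_camera("wrist");P=cloud(a)
for v in range(228,258,3): print(v,P[v,[300,310,316,328,334,344]].round(3).tolist())
b=read_camera("side");f=200/np.tan(np.radians(b["vfov"])/2)
for z in (.04,.045,.05,.055,.06):
    q=np.array(b["R"])@np.array([.6005,.2411,z])+b["t"];print(z,(q[:2]/q[2]*f+[b["cx"],b["cy"]]).round(1))
B=cv2.resize(b["image"][150:200,260:320],None,fx=10,fy=10,interpolation=0);cv2.imwrite("pics/s2.png",B)
```

```text
228 [[0.596, 0.225, 0.051], [0.596, 0.231, 0.05], [0.595, 0.235, 0.049], [0.594, 0.242, 0.049], [0.593, 0.246, 0.05], [0.592, 0.252, 0.05]]
231 [[0.598, 0.225, 0.052], [0.598, 0.231, 0.05], [0.596, 0.235, 0.051], [0.596, 0.243, 0.05], [0.595, 0.246, 0.049], [0.593, 0.253, 0.051]]
234 [[0.6, 0.225, 0.051], [0.6, 0.232, 0.05], [0.599, 0.235, 0.05], [0.597, 0.243, 0.05], [0.597, 0.247, 0.05], [0.596, 0.253, 0.05]]
237 [[0.603, 0.226, 0.05], [0.593, 0.232, 0.073], [0.592, 0.235, 0.074], [0.591, 0.241, 0.074], [0.59, 0.245, 0.074], [0.597, 0.253, 0.051]]
240 [[0.594, 0.226, 0.079], [0.592, 0.232, 0.079], [0.592, 0.235, 0.079], [0.591, 0.241, 0.079], [0.59, 0.245, 0.078], [0.589, 0.25, 0.079]]
243 [[0.593, 0.227, 0.084], [0.593, 0.232, 0.082], [0.592, 0.235, 0.083], [0.591, 0.241, 0.083], [0.591, 0.245, 0.082], [0.59, 0.25, 0.082]]
246 [[0.594, 0.227, 0.087], [0.592, 0.232, 0.088], [0.592, 0.235, 0.088], [0.591, 0.241, 0.086], [0.591, 0.244, 0.086], [0.589, 0.249, 0.088]]
249 [[0.594, 0.227, 0.091], [0.592, 0.232, 0.091], [0.592, 0.235, 0.09], [0.591, 0.241, 0.091], [0.591, 0.244, 0.09], [0.589, 0.249, 0.091]]
252 [[0.593, 0.228, 0.095], [0.592, 0.232, 0.095], [0.592, 0.235, 0.095], [0.591, 0.241, 0.095], [0.59, 0.244, 0.095], [0.589, 0.249, 0.095]]
255 [[0.594, 0.228, 0.098], [0.593, 0.233, 0.097], [0.592, 0.235, 0.098], [0.591, 0.241, 0.097], [0.59, 0.244, 0.098], [0.59, 0.249, 0.098]]
0.04 [290.1 189.1]
0.045 [290.  187.7]
0.05 [289.9 186.2]
0.055 [289.8 184.8]
0.06 [289.7 183.3]
```

View pics/s2.png

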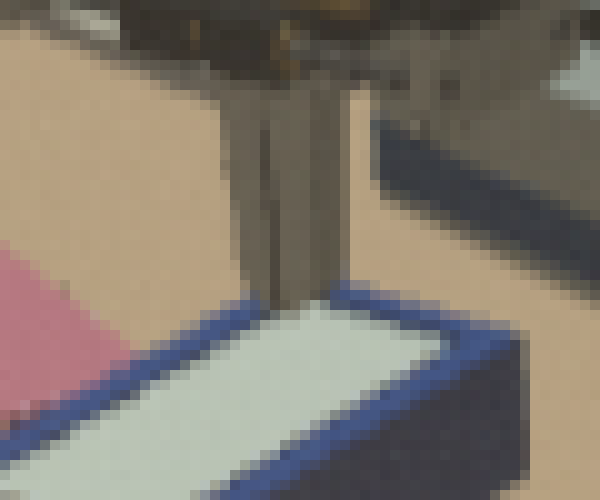

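The depth and the side view both put the real fingertips near z≈0.07, about 25 mm above the reported TCP. That explains the lack of contact. I check whether the open fingers show the same offset in the first wrist frame.

Run:
```python
from h import *
import pickle
for n,zt,cols in(("wrist0.pkl",.1913,(236,239,240,410,413,420)),("w1.pkl",.1883,(300,310,316,328,334))):
    a=pickle.load(open(n,"rb"));P=cloud(a)
    for v in range(234,250,3): print(n,v,(P[v,list(cols),2]-zt).round(3).tolist())
```

```text
wrist0.pkl 234 [-0.192, -0.19, -0.192, -0.19, -0.191, -0.191]
wrist0.pkl 237 [0.029, -0.191, -0.191, 0.028, 0.03, -0.191]
wrist0.pkl 240 [0.031, 0.029, 0.029, 0.032, 0.033, 0.033]
wrist0.pkl 243 [0.034, 0.031, 0.029, 0.034, 0.038, 0.038]
wrist0.pkl 246 [0.037, 0.031, 0.029, 0.038, 0.039, 0.043]
wrist0.pkl 249 [0.037, 0.031, 0.03, 0.038, 0.042, 0.046]
w1.pkl 234 [-0.138, -0.138, -0.138, -0.138, -0.138]
w1.pkl 237 [-0.138, 0.028, 0.028, 0.029, 0.028]
w1.pkl 240 [0.033, 0.033, 0.033, 0.033, 0.034]
w1.pkl 243 [0.038, 0.037, 0.038, 0.039, 0.037]
w1.pkl 246 [0.042, 0.043, 0.042, 0.042, 0.042]
w1.pkl 249 [0.047, 0.046, 0.046, 0.046, 0.047]
```

The offset is constant at about +26 mm, open or closed, so contact is expected at reported z≈0.024. I descend to 0.029, then feel for it.

Request:
arm_command(delta_pos=[[0, 0, 0.15], [0, 0, 0.15], [0, 0, 0.05], [0, 0, 0], [0, 0, 0]], rot=[[0, 0, 0], [0, 0, 0], [0, 0, 0], [0, 0, 0], [0, 0, 0]])

```text
clock: 7.4
tcp_pos: [0.6001, 0.2409, 0.0299]
tool_rot: [-0.091, 0.996, -0.001, -0.002]
contact_force: [0.7, -0.3, 0.6]
gripper_width: 0.004
```

Request:
arm_command(delta_pos=[[0, 0, 0.015], [0, 0, 0.015], [0, 0, 0.015], [0, 0, 0]], rot=[[0, 0, 0], [0, 0, 0], [0, 0, 0], [0, 0, 0]])

```text
clock: 7.73
tcp_pos: [0.6006, 0.2411, 0.0287]
tool_rot: [-0.091, 0.996, -0.001, -0.001]
contact_force: [-0.3, -0.1, 0.6]
gripper_width: 0.011
```

Request:
arm_command(delta_pos=[[0, 0, 0.015], [0, 0, 0.01], [0, 0, 0], [0, 0, 0]], rot=[[0, 0, 0], [0, 0, 0], [0, 0, 0], [0, 0, 0]])

```text
clock: 8.07
tcp_pos: [0.6005, 0.241, 0.0277]
tool_rot: [-0.091, 0.996, -0.001, -0.001]
contact_force: [-0.1, 0.3, -0.3]
gripper_width: 0.004
```

Request:
arm_command(delta_pos=[[0, 0, 0.015], [0, 0, 0.01], [0, 0, 0], [0, 0, 0]], rot=[[0, 0, 0], [0, 0, 0], [0, 0, 0], [0, 0, 0]])

```text
clock: 8.4
tcp_pos: [0.6005, 0.241, 0.0266]
tool_rot: [-0.091, 0.996, -0.001, -0.001]
contact_force: [-0.0, 0.1, -0.1]
gripper_width: 0.008
```

Request:
arm_command(delta_pos=[[0, 0, 0.015], [0, 0, 0], [0, 0, 0]], rot=[[0, 0, 0], [0, 0, 0], [0, 0, 0]])

```text
clock: 8.65
tcp_pos: [0.6005, 0.241, 0.026]
tool_rot: [-0.091, 0.996, -0.001, -0.001]
contact_force: [0.5, -0.1, -0.3]
gripper_width: 0.004
```

Request:
arm_command(delta_pos=[[0, 0, 0.01], [0, 0, 0], [0, 0, 0]], rot=[[0, 0, 0], [0, 0, 0], [0, 0, 0]])

```text
clock: 8.9
tcp_pos: [0.6005, 0.241, 0.0257]
tool_rot: [-0.091, 0.996, -0.001, -0.001]
contact_force: [0.0, 0.3, 0.5]
gripper_width: 0.004
```

Request:
arm_command(delta_pos=[[0, 0, 0.015], [0, 0, 0], [0, 0, 0]], rot=[[0, 0, 0], [0, 0, 0], [0, 0, 0]])

```text
clock: 9.15
tcp_pos: [0.6005, 0.241, 0.025]
tool_rot: [-0.091, 0.996, -0.001, -0.001]
contact_force: [0.5, -1.2, -0.5]
gripper_width: 0.006
```

Request:
arm_command(delta_pos=[[0, 0, 0.01], [0, 0, 0], [0, 0, 0]], rot=[[0, 0, 0], [0, 0, 0], [0, 0, 0]])

```text
clock: 9.4
tcp_pos: [0.6005, 0.241, 0.0247]
tool_rot: [-0.091, 0.996, -0.001, -0.001]
contact_force: [0.7, 0.5, 0.6]
gripper_width: 0.003
```

Request:
arm_command(delta_pos=[[0, 0, 0.01], [0, 0, 0], [0, 0, 0]], rot=[[0, 0, 0], [0, 0, 0], [0, 0, 0]])

```text
clock: 9.65
tcp_pos: [0.6005, 0.241, 0.0242]
tool_rot: [-0.091, 0.996, -0.001, -0.001]
contact_force: [-0.1, 0.8, -0.4]
gripper_width: 0.006
```

Request:
arm_command(delta_pos=[[0, 0, 0.01], [0, 0, 0], [0, 0, 0]], rot=[[0, 0, 0], [0, 0, 0], [0, 0, 0]])

```text
clock: 9.9
tcp_pos: [0.6005, 0.241, 0.0238]
tool_rot: [-0.091, 0.996, -0.001, -0.001]
contact_force: [0.2, -0.6, -0.1]
gripper_width: 0.008
```

Request:
arm_command(delta_pos=[[0, 0, 0.01], [0, 0, 0], [0, 0, 0]], rot=[[0, 0, 0], [0, 0, 0], [0, 0, 0]])

```text
clock: 10.15
tcp_pos: [0.6006, 0.2411, 0.0237]
tool_rot: [-0.091, 0.996, -0.001, -0.001]
contact_force: [-0.7, 0.2, 2.8]
gripper_width: 0.003
```

Contact is made at reported z = 0.0237, so the tip offset is 26.3 mm. I raise the force a little.

Request:
arm_command(delta_pos=[[0, 0, 0.01], [0, 0, 0], [0, 0, 0]], rot=[[0, 0, 0], [0, 0, 0], [0, 0, 0]])

```text
clock: 10.4
tcp_pos: [0.6009, 0.2412, 0.0238]
tool_rot: [-0.091, 0.996, -0.001, -0.001]
contact_force: [-0.7, -0.7, 5.8]
gripper_width: 0.007
```

Request:
arm_command(delta_pos=[[0, 0, 0.012], [0, 0, 0], [0.05, 0, 0], [0.1, 0, 0], [0.1, 0, 0], [0, 0, 0]], rot=[[0, 0, 0], [0, 0, 0], [0, 0, 0], [0, 0, 0], [0, 0, 0], [0, 0, 0]])

```text
clock: 10.9
tcp_pos: [0.5912, 0.2394, 0.0238]
tool_rot: [-0.091, 0.996, -0.001, -0.0]
contact_force: [-0.8, 0.2, 6.9]
gripper_width: 0.004
```

```bash
cat > t.py <<'E'
from h import *
# dock: mouth (.4805,.219) axis 10.3deg; tile end from wrist view, z=.05
c=read_camera("wrist");d=np.array([np.cos(np.radians(10.3)),np.sin(np.radians(10.3))])
m=tile_near(c,.05,40,236,230,420)
v,u=np.nonzero(m);X=np.array([onplane(c,x,y,.05)[:2] for x,y in zip(u,v)])
a=(X-[.4805,.219])@d;b=(X-[.4805,.219])@[-d[1],d[0]]
e=np.percentile(a,0.3);print("rows",v.min(),v.max(),"overhang mm",-e*1000,"tile centre dock x",(e+.075-.088)*1000,"y range",np.percentile(b,[1,99])*1000)
hi=(a-e<.04);s=[np.percentile(b[(a-e>k)&(a-e<k+.006)],50) for k in(.004,.034)];print("angle rel deg",np.degrees((s[1]-s[0])/.03))
s=readout.state();print(s["tcp_pos"].round(4),s["contact_force"].round(1))
E
python3 t.py
```

```text
rows 40 235 overhang mm -2.4575080824703934 tile centre dock x -10.54249191752961 y range [-30.52786976  28.28582879]
angle rel deg 1.0409189090572506
[0.5912 0.2394 0.0237] [-1.7  0.1  6.7]
```

```bash
sed -i 's/40,236,230,420/0,236,150,500/' t.py; python3 t.py
```

```text
rows 33 235 overhang mm 0.24478379610012926 tile centre dock x -13.244783796100126 y range [-47.07883348  45.34834439]
angle rel deg 2.0105087103399977
[0.5912 0.2394 0.0237] [-0.7 -0.2  7.6]
```

The tile moves with the fingers. I slide further.

Request:
arm_command(delta_pos=[[0.1, 0, 0.003], [0.12, 0, 0], [0.12, 0, 0], [0.12, 0, 0], [0.12, 0, 0], [0.12, 0, 0], [0.05, 0, 0], [0, 0, 0]], rot=[[0, 0, 0], [0, 0, 0], [0, 0, 0], [0, 0, 0], [0, 0, 0], [0, 0, 0], [0, 0, 0], [0, 0, 0]])

```text
clock: 11.67
tcp_pos: [0.5617, 0.234, 0.0237]
tool_rot: [-0.091, 0.996, -0.001, -0.0]
contact_force: [-0.8, 0.3, 7.5]
gripper_width: 0.005
```

Request:
arm_command(delta_pos=[[0.08, 0, 0], [0.12, 0, 0], [0.12, 0, 0], [0.12, 0, 0], [0.12, 0, 0], [0.08, 0, 0], [0.05, 0, 0], [0, 0, 0], [0, 0, 0], [0, 0, 0]], rot=[[0, 0, 0], [0, 0, 0], [0, 0, 0], [0, 0, 0], [0, 0, 0], [0, 0, 0], [0, 0, 0], [0, 0, 0], [0, 0, 0], [0, 0, 0]])

```text
clock: 12.5
tcp_pos: [0.5346, 0.229, 0.0237]
tool_rot: [-0.091, 0.996, -0.001, -0.0]
contact_force: [-1.5, -0.2, 8.7]
gripper_width: 0.008
```

Request:
arm_command(delta_pos=[[0, 0, -0.1], [0, 0, -0.5], [0, 0, -0.9], [0, 0, -0.9], [0, 0, -0.9], [0, 0, 0], [0, 0, 0]], rot=[[0, 0, 0], [0, 0, 0], [0, 0, 0], [0, 0, 0], [0, 0, 0], [0, 0, 0], [0, 0, 0]])

```text
clock: 13.08
tcp_pos: [0.5361, 0.2296, 0.1577]
tool_rot: [-0.091, 0.996, -0.0, 0.001]
contact_force: [0.4, -0.3, -0.6]
gripper_width: 0.008
```

Run:
```python
from h import *
c=read_camera("top");im=c["image"];hsv=cv2.cvtColor(im,cv2.COLOR_BGR2HSV)
w=read_camera("wrist")
s=readout.state();print(s["tcp_pos"].round(4),s["tool_rot"].round(4))
a=cv2.resize(im[150:260,180:270],None,fx=3.6,fy=3.6,interpolation=3)
b=cv2.resize(w["image"],None,fx=.72,fy=.72);h=min(len(a),len(b))
cv2.imwrite("pics/slid.png",np.hstack([a[:h],b[:h]]))
import pickle;pickle.dump(w,open("w2.pkl","wb"));pickle.dump(c,open("top2.pkl","wb"))
```

```text
[0.5336 0.2288 0.1536] [-0.0912  0.9958 -0.001  -0.0019]
```

View pics/slid.png

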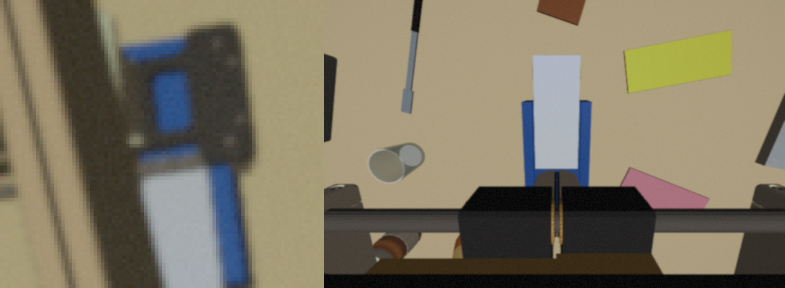

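The wrist view shows the tile sliding straight out: tile end at row ~76, lip ends at row ~140. I measure the exact pose.

Run:
```python
from h import *
import pickle
c=pickle.load(open("w2.pkl","rb"));hsv=cv2.cvtColor(c["image"],cv2.COLOR_BGR2HSV)
m=tile_near(c,.05,50,232,270,380);rows=np.nonzero(m.sum(1)>15)[0];print(rows.min(),rows.max())
E=[]
for v in range(rows.min()+6,225,4):
    u=np.nonzero(m[v])[0];E.append([onplane(c,u.min()-.5,v,.05)[:2],onplane(c,u.max()+.5,v,.05)[:2]])
E=np.array(E);M=E.mean(1);print("width",np.linalg.norm(E[:,0]-E[:,1],axis=1).round(4)[::4])
p=np.polyfit(M[:,0],M[:,1],1);print("axis deg",np.degrees(np.arctan(p[0])))
v=rows.min();u=np.nonzero(m[v+3])[0].mean();e=onplane(c,u,v-.5,.05)[:2]
d=np.array([1,p[0]])/np.hypot(1,p[0]);cen=e+.075*d
dk=np.array([np.cos(np.radians(10.3)),np.sin(np.radians(10.3))]);mouth=np.array([.4805,.219])
print("end",e.round(4),"centre",cen.round(4),"centre dock x",((cen-mouth)@dk-.088).round(4),"lat",(cen-mouth)@[-dk[1],dk[0]])
b=(hsv[...,0]>95)&(hsv[...,0]<130)&(hsv[...,1]>120)
for u in(281,360):
    r=np.nonzero(b[110:200,u])[0]+110;print("lip end",onplane(c,u,r.min()+3,.05).round(4))
```

```text
75 231
width [0.0628 0.0618 0.0625 0.0615 0.0604 0.0602 0.06   0.0608 0.0607]
axis deg 10.385120001633695
end [0.4235 0.2072] centre [0.4972 0.2207] centre dock x -0.0712 lat -0.0013283729526828284
lip end [0.4905 0.1798 0.05  ]
lip end [0.477 0.253 0.05 ]
```

Request:
arm_command(delta_pos=[[0.86, 0, 0], [0.86, -0.03, 0], [0, 0, 0], [0, 0, 0.6], [0, 0, 0.8], [0, 0, 0.8], [0, 0, 0], [0, 0, 0], [0, 0, 0], [0, 0, 0]], rot=[[0, 0, 0], [0, 0, 0], [0, 0, 0], [0, 0, 0], [0, 0, 0], [0, 0, 0], [0, 0, 0], [0, 0, 0], [0, 0, 0], [0, 0, 0]], fingers=1)

```text
clock: 14.02
tcp_pos: [0.4681, 0.2156, 0.0688]
tool_rot: [-0.091, 0.996, -0.001, 0.0]
contact_force: [0.4, -0.8, -0.8]
gripper_width: 0.673
```

Request:
arm_command(delta_pos=[[0.05, 0, 0], [0, 0, 0], [0, 0, 0], [0, 0, 0], [0, 0, 0], [0, 0, 0]], rot=[[0, 0, 0], [0, 0, 0], [0, 0, 0], [0, 0, 0], [0, 0, 0], [0, 0, 0]])

```text
clock: 14.52
tcp_pos: [0.4648, 0.2148, 0.067]
tool_rot: [-0.091, 0.996, -0.001, -0.001]
contact_force: [0.1, 0.5, 0.5]
gripper_width: 0.993
```

Request:
arm_command(delta_pos=[[0, 0, 0.2], [0, 0, 0.3], [0, 0, 0.3], [0, 0, 0.3], [0, 0, 0.3], [0, 0, 0.2], [0, 0, 0], [0, 0, 0], [0, 0, 0]], rot=[[0, 0, 0], [0, 0, 0], [0, 0, 0], [0, 0, 0], [0, 0, 0], [0, 0, 0], [0, 0, 0], [0, 0, 0], [0, 0, 0]])

```text
clock: 15.27
tcp_pos: [0.465, 0.2148, 0.0032]
tool_rot: [-0.091, 0.996, -0.001, -0.001]
contact_force: [0.5, -0.2, -0.5]
gripper_width: 1.0
```

Run:
```python
from h import *
w=read_camera("wrist");b=read_camera("side")
s=readout.state();print(s["tcp_pos"].round(4),s["tool_rot"].round(4),s["contact_force"].round(1),s["gripper_width"])
A=cv2.resize(w["image"],None,fx=.7,fy=.7);B=cv2.resize(b["image"][140:260,210:330],None,fx=2.3,fy=2.3,interpolation=3)
h=min(len(A),len(B));cv2.imwrite("pics/pinch.png",np.hstack([A[:h],B[:h]]))
```

```text
[0.4654 0.2149 0.0037] [-9.120e-02  9.958e-01 -6.000e-04 -4.000e-04] [0.4 1.  1.2] 0.9982778825699926
```

View pics/pinch.png

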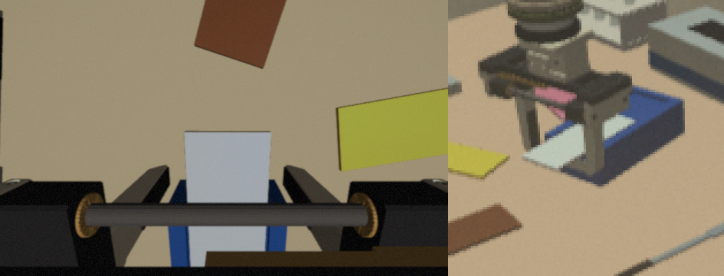

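The fingers straddle the overhang, centred and outside the dock mouth. I close the grip.

Request:
arm_command(delta_pos=[[0, 0, 0], [0, 0, 0], [0, 0, 0], [0, 0, 0], [0, 0, 0], [0, 0, 0], [0, 0, 0], [0, 0, 0], [0, 0, 0]], rot=[[0, 0, 0], [0, 0, 0], [0, 0, 0], [0, 0, 0], [0, 0, 0], [0, 0, 0], [0, 0, 0], [0, 0, 0], [0, 0, 0]], fingers=0)

```text
clock: 16.12
tcp_pos: [0.4646, 0.2147, 0.0029]
tool_rot: [-0.091, 0.996, -0.001, -0.001]
contact_force: [-0.6, -0.1, 1.2]
gripper_width: 0.636
```

Request:
arm_command(delta_pos=[[0, 0, -0.05], [0, 0, -0.1], [0, 0, -0.15], [0, 0, -0.2], [0, 0, -0.25], [0, 0, -0.25], [0, 0, 0], [0, 0, 0]], rot=[[0, 0, 0], [0, 0, 0], [0, 0, 0], [0, 0, 0], [0, 0, 0], [0, 0, 0], [0, 0, 0], [0, 0, 0]])

```text
clock: 16.78
tcp_pos: [0.4658, 0.2151, 0.0443]
tool_rot: [-0.091, 0.996, -0.0, 0.0]
contact_force: [-1.1, -0.6, -1.6]
gripper_width: 0.641
```

Run:
```python
from h import *
import pickle
w=read_camera("wrist");pickle.dump(w,open("w3.pkl","wb"));P=cloud(w)
s=readout.state();print(s["tcp_pos"].round(4),s["tool_rot"].round(4),s["gripper_width"])
m=tile_near(w,0,120,290,200,450);m=cv2.erode(m.astype(np.uint8),np.ones((5,5)))>0
X=P[m];X=X[(X[:,2]>.05)&(X[:,2]<.14)];A=np.c_[X[:,:2],np.ones(len(X))];k=np.linalg.lstsq(A,X[:,2],rcond=None)[0]
print("slope",k[:2],"mean",X.mean(0),len(X),"x range",X[:,0].min(),X[:,0].max())
b=read_camera("side");cv2.imwrite("pics/lift.png",np.hstack([cv2.resize(w["image"],None,fx=.7,fy=.7),cv2.resize(b["image"][140:262,210:330],(275,280))]))
```

```text
[0.4651 0.2149 0.0434] [-9.120e-02  9.958e-01 -7.000e-04 -6.000e-04] 0.63878805268381
slope [-0.00991562 -0.00195405] mean [0.45070022 0.21157847 0.09167608] 10985 x range 0.42187460239200747 0.4818178880150341
```

View pics/lift.png

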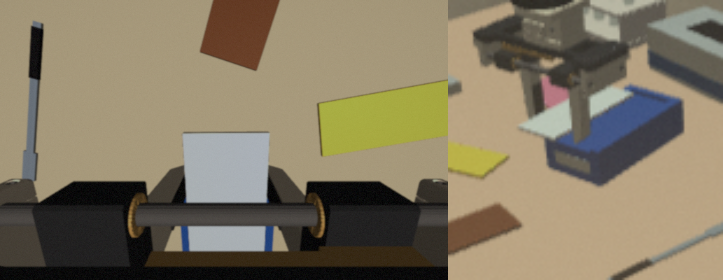

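The tile is held at 59.5 mm width and flat (slope 0.01). I lift further while measuring the stirrer's pose more carefully from the first top and side images.

Request:
arm_command(delta_pos=[[0, 0, -0.3], [0, 0, -0.5], [0, 0, -0.6], [0, 0, -0.6], [0, 0, -0.4], [0, 0, -0.1], [0, 0, 0]], rot=[[0, 0, 0], [0, 0, 0], [0, 0, 0], [0, 0, 0], [0, 0, 0], [0, 0, 0], [0, 0, 0]])

```text
clock: 17.47
tcp_pos: [0.4659, 0.2153, 0.1446]
tool_rot: [-0.091, 0.996, -0.0, 0.0]
contact_force: [-0.1, -0.1, -1.2]
gripper_width: 0.641
```

Run:
```python
from h import *
import pickle
for n,win in(("top0.pkl",(178,245,354,416)),("side0.pkl",(215,280,335,420))):
    c=pickle.load(open(n,"rb"));P=cloud(c);Z=P[...,2]
    w=np.zeros(Z.shape,bool);w[win[0]:win[1],win[2]:win[3]]=1
    # plate top rim by height
    m=w&(Z>.066)&(Z<.085);v,u=np.nonzero(m)
    X=np.array([onplane(c,a,b,.075)[:2] for a,b in zip(u,v)])
    (x,y),r=cv2.minEnclosingCircle((X*1000).astype(np.float32))
    print(n,"plate mean",X.mean(0).round(4),"enc",x,y,r, "n",len(u))
    m=w&(Z>.038)&(Z<.05);v,u=np.nonzero(m)
    X=P[m][:,:2]
    if n[0]=="t": X=np.array([onplane(c,a,b,.044)[:2] for a,b in zip(u,v)])
    # side edges: extreme y at each x bin
    for s in(1,-1):
        q=[]
        for xb in np.arange(.485,.585,.008):
            k=(abs(X[:,0]-xb)<.004)
            if k.sum()>2:q.append((xb,s*np.max(s*X[k,1])))
        q=np.array(q);p=np.polyfit(q[:,0],q[:,1],1);r=q[:,1]-np.polyval(p,q[:,0]);k=abs(r)<.004;p=np.polyfit(q[k,0],q[k,1],1)
        print(" edge",s,"deg",np.degrees(np.arctan(p[0])).round(2),"y at .535",np.polyval(p,.535).round(4),"rms",r.std().round(4))
```

```text
top0.pkl plate mean [ 0.5349 -0.1609] enc 535.3291625976562 -160.7235107421875 40.30303955078125 n 866
 edge 1 deg -7.75 y at .535 -0.1064 rms 0.0008
 edge -1 deg -8.08 y at .535 -0.2153 rms 0.0007
side0.pkl plate mean [ 0.5304 -0.1664] enc 530.5324096679688 -164.9488525390625 47.16758346557617 n 634Traceback (most recent call last):
  File "<stdin>", line 20, in <module>
    raise TypeError("expected non-empty vector for x")
TypeError: expected non-empty vector for x
```

Request:
arm_command(delta_pos=[[0, 0, 0], [0, 0, 0], [0, 0, 0], [0, 0, 0], [0, 0, 0], [0, 0, 0], [0, 0, 0]], rot=[[0, 0, 0.4], [0, 0, 0.7], [0, 0, 0.7], [0, 0, 0.7], [0, 0, 0.7], [0, 0, 0.48], [0, 0, 0]])

```text
clock: 18.05
tcp_pos: [0.4637, 0.2145, 0.1408]
tool_rot: [0.07, 0.998, -0.002, -0.003]
contact_force: [-1.3, -0.5, -1.2]
gripper_width: 0.637
```

Request:
arm_command(delta_pos=[[0, -0.2, 0], [-0.1, -0.4, 0], [-0.2, -0.6, 0], [-0.2, -0.7, 0], [-0.3, -0.7, 0], [-0.3, -0.7, 0], [-0.3, -0.7, 0], [-0.2, -0.7, 0], [-0.2, -0.7, 0], [-0.2, -0.7, 0]], rot=[[0, 0, 0], [0, 0, 0], [0, 0, 0], [0, 0, 0], [0, 0, 0], [0, 0, 0], [0, 0, 0], [0, 0, 0], [0, 0, 0], [0, 0, 0]])

```text
clock: 18.88
tcp_pos: [0.5097, -0.0396, 0.1424]
tool_rot: [0.068, 0.998, -0.001, -0.002]
contact_force: [0.3, 0.5, -1.8]
gripper_width: 0.639
```

Request:
arm_command(delta_pos=[[-0.1, -0.7, 0], [-0.1, -0.7, 0], [0, -0.7, 0], [0, -0.5, 0], [0, -0.3, 0], [0, 0, 0], [0, 0, 0], [0, 0, 0]], rot=[[0, 0, 0], [0, 0, 0], [0, 0, 0], [0, 0, 0], [0, 0, 0], [0, 0, 0], [0, 0, 0], [0, 0, 0]])

```text
clock: 19.55
tcp_pos: [0.5022, -0.1529, 0.1431]
tool_rot: [0.069, 0.998, -0.001, -0.001]
contact_force: [-0.1, 0.9, -1.8]
gripper_width: 0.637
```

```bash
cat > p.py <<'E'
from h import *
from scipy.spatial.transform import Rotation as Ro
import pickle
w=read_camera("wrist");pickle.dump(w,open("w4.pkl","wb"));P=cloud(w);s=readout.state()
R=Ro.from_quat(s["tool_rot"]).as_matrix();print(s["tcp_pos"].round(4),R.round(4).tolist(),"ang",np.degrees(np.arctan2(-R[1,0],-R[0,0])),s["gripper_width"])
m=tile_near(w,0,60,290,180,460);m=cv2.erode(m.astype(np.uint8),np.ones((3,3)))>0
zt=np.median(P[m][:,2]);print("tile top z",zt)
rows=np.nonzero(m.sum(1)>30)[0];M=[]
for v in range(rows.min()+4,min(rows.max()-3,235),4):
    u=np.nonzero(m[v])[0];M.append(onplane(w,(u.min()+u.max())/2,v,zt)[:2])
M=np.array(M);k=np.polyfit(M[:,0],M[:,1],1);v=rows.min()
e=onplane(w,np.nonzero(m[v+3])[0].mean(),v-1.5,zt)[:2];d=np.array([1,k[0]])/np.hypot(1,k[0]);cen=e+.075*d
print("tile deg",np.degrees(np.arctan(k[0])),"centre",cen.round(4))
dd=-R[:2,0];c2=s["tcp_pos"][:2]+.0325*dd;print("centre from TCP",c2.round(4))
for c in(cen,c2):
    D=np.array([.535,-.161])-c;print("need tool x,y units",(R[:2,0]@D/.04).round(3),(R[:2,1]@D/.04).round(3))
X=P[m];X=X[abs(X[:,2]-zt)<.01];print("slope",np.linalg.lstsq(np.c_[X[:,:2],np.ones(len(X))],X[:,2],rcond=None)[0][:2])
E
python3 p.py
```

```text
[ 0.5023 -0.1527  0.1432] [[-0.9906, 0.1367, -0.0025], [0.1367, 0.9906, -0.0013], [0.0023, -0.0016, -1.0]] ang -7.858811880319908 0.6414314847365313
tile top z 0.1905632744215281
tile deg -7.254110141363543 centre [ 0.5368 -0.1578]
centre from TCP [ 0.5345 -0.1571]
need tool x,y units 0.033 -0.084
need tool x,y units -0.025 -0.094
slope [-0.01158925  0.00126627]
```

Request:
arm_command(delta_pos=[[0, -0.09, 0], [0, 0, 0.3], [0, 0, 0.5], [0, 0, 0.5], [0, 0, 0.5], [0, 0, 0.4], [0, 0, 0.25], [0, 0, 0.1], [0, 0, 0], [0, 0, 0]], rot=[[0, -0.1, 0], [0, 0, 0], [0, 0, 0], [0, 0, 0], [0, 0, 0], [0, 0, 0], [0, 0, 0], [0, 0, 0], [0, 0, 0], [0, 0, 0]])

```text
clock: 20.43
tcp_pos: [0.5021, -0.1576, 0.0414]
tool_rot: [0.069, 0.998, -0.001, 0.003]
contact_force: [-3.4, -2.0, -2.9]
gripper_width: 0.642
```

```bash
python3 p.py
```

```text
[ 0.5023 -0.1578  0.0418] [[-0.9904, 0.1379, 0.0059], [0.1379, 0.9904, -0.0034], [-0.0064, -0.0025, -1.0]] ang -7.926163100274484 0.6351798715943698
tile top z 0.08875106419609817
tile deg -7.135773708839389 centre [ 0.5362 -0.1625]
centre from TCP [ 0.5345 -0.1623]
need tool x,y units 0.035 0.032
need tool x,y units -0.007 0.033
slope [-0.00384099 -0.00040806]
```

Request:
arm_command(delta_pos=[[0, 0.03, 0.05], [0, 0, 0.05], [0, 0, 0.05], [0, 0, 0.02], [0, 0, 0], [0, 0, 0], [0, 0, 0]], rot=[[0, 0, 0], [0, 0, 0], [0, 0, 0], [0, 0, 0], [0, 0, 0], [0, 0, 0], [0, 0, 0]])

```text
clock: 21.07
tcp_pos: [0.5034, -0.1586, 0.037]
tool_rot: [0.069, 0.998, -0.003, 0.004]
contact_force: [-8.0, -5.7, 6.4]
gripper_width: 0.641
```

Request:
arm_command(delta_pos=[[0, 0, 0.01], [0, 0, 0.01], [0, 0, 0], [0, 0, 0]], rot=[[0, 0, 0], [0, 0, 0], [0, 0, 0], [0, 0, 0]])

```text
clock: 21.4
tcp_pos: [0.5034, -0.1586, 0.0365]
tool_rot: [0.069, 0.998, -0.003, 0.004]
contact_force: [-10.1, -4.9, 8.8]
gripper_width: 0.636
```

Request:
arm_command(delta_pos=[[0, 0, 0.01], [0, 0, 0], [0, 0, 0]], rot=[[0, 0, 0], [0, 0, 0], [0, 0, 0]])

```text
clock: 21.65
tcp_pos: [0.5035, -0.1586, 0.0363]
tool_rot: [0.069, 0.998, -0.003, 0.004]
contact_force: [-10.4, -4.9, 10.7]
gripper_width: 0.641
```

The lateral force (-10, -5 N) with no tile contact yet means a finger corner is catching the plate's rim: at 32 mm from centre the plate is wider than the jaw gap there. I lift off, shift about 7 mm toward the front (inside the 15 mm tolerance) and retry.

Request:
arm_command(delta_pos=[[0, 0, -0.15], [0, 0, -0.2], [0, 0, -0.1], [0.1, -0.03, 0], [0.07, -0.02, 0], [0, 0, 0], [0, 0, 0], [0, 0, 0]], rot=[[0, 0, 0], [0, 0, 0], [0, 0, 0], [0, 0, 0], [0, 0, 0], [0, 0, 0], [0, 0, 0], [0, 0, 0]])

```text
clock: 22.32
tcp_pos: [0.4955, -0.1573, 0.0512]
tool_rot: [0.069, 0.998, -0.001, 0.003]
contact_force: [0.7, 0.3, -1.3]
gripper_width: 0.638
```

```bash
python3 p.py; python3 -c "
from h import *
print(readout.state()['contact_force'].round(1))
import pickle
w=pickle.load(open('w4.pkl','rb'));cv2.imwrite('pics/w4.png',w['image'])"
```

```text
[ 0.4955 -0.1573  0.0512] [[-0.9904, 0.138, 0.0063], [0.1379, 0.9904, -0.0029], [-0.0066, -0.002, -1.0]] ang -7.928592213438183 0.6409220294128714
tile top z 0.09850406623335242
tile deg -7.511037623434594 centre [ 0.5295 -0.1625]
centre from TCP [ 0.5277 -0.1618]
need tool x,y units -0.13 0.055
need tool x,y units -0.177 0.046
slope [-0.00293376 -0.00057867]
[-0.4  0.6 -1.2]
```

Request:
arm_command(delta_pos=[[0, 0, 0.1], [0, 0, 0.1], [0, 0, 0.1], [0, 0, 0.05], [0, 0, 0], [0, 0, 0]], rot=[[0, 0, 0], [0, 0, 0], [0, 0, 0], [0, 0, 0], [0, 0, 0], [0, 0, 0]])

```text
clock: 22.87
tcp_pos: [0.4954, -0.1574, 0.037]
tool_rot: [0.069, 0.998, -0.001, 0.003]
contact_force: [0.4, -0.7, -1.6]
gripper_width: 0.637
```

Clear now. I make a fine descent to contact.

Request:
arm_command(delta_pos=[[0, 0, 0.03], [0, 0, 0.02], [0, 0, 0.02], [0, 0, 0], [0, 0, 0]], rot=[[0, 0, 0], [0, 0, 0], [0, 0, 0], [0, 0, 0], [0, 0, 0]])

```text
clock: 23.28
tcp_pos: [0.4957, -0.1575, 0.0346]
tool_rot: [0.069, 0.998, -0.001, 0.003]
contact_force: [0.2, 0.2, -2.0]
gripper_width: 0.64
```

Request:
arm_command(delta_pos=[[0, 0, 0.01], [0, 0, 0.01], [0, 0, 0], [0, 0, 0]], rot=[[0, 0, 0], [0, 0, 0], [0, 0, 0], [0, 0, 0]])

```text
clock: 23.62
tcp_pos: [0.4957, -0.1575, 0.0338]
tool_rot: [0.069, 0.998, -0.001, 0.003]
contact_force: [-0.0, 0.3, -1.9]
gripper_width: 0.638
```

Request:
arm_command(delta_pos=[[0, 0, 0.01], [0, 0, 0], [0, 0, 0]], rot=[[0, 0, 0], [0, 0, 0], [0, 0, 0]])

```text
clock: 23.87
tcp_pos: [0.4957, -0.1575, 0.0333]
tool_rot: [0.069, 0.998, -0.001, 0.003]
contact_force: [-0.3, -0.2, -2.3]
gripper_width: 0.641
```

Request:
arm_command(delta_pos=[[0, 0, 0.01], [0, 0, 0], [0, 0, 0]], rot=[[0, 0, 0], [0, 0, 0], [0, 0, 0]])

```text
clock: 24.12
tcp_pos: [0.4958, -0.1575, 0.033]
tool_rot: [0.069, 0.998, -0.001, 0.003]
contact_force: [-0.2, -0.9, -0.6]
gripper_width: 0.638
```

Request:
arm_command(delta_pos=[[0, 0, 0.01], [0, 0, 0], [0, 0, 0]], rot=[[0, 0, 0], [0, 0, 0], [0, 0, 0]])

```text
clock: 24.37
tcp_pos: [0.4959, -0.1576, 0.0329]
tool_rot: [0.069, 0.998, -0.001, 0.004]
contact_force: [-2.1, 0.2, 3.6]
gripper_width: 0.637
```

Request:
arm_command(delta_pos=[[0, 0, 0.01], [0, 0, 0], [0, 0, 0]], rot=[[0, 0, 0], [0, 0, 0], [0, 0, 0]])

```text
clock: 24.62
tcp_pos: [0.496, -0.1577, 0.0328]
tool_rot: [0.069, 0.998, -0.001, 0.004]
contact_force: [-2.6, 1.5, 6.0]
gripper_width: 0.638
```

The tile is seated at reported z≈0.033, as predicted. I back off the preload slightly, open and retreat.

Request:
arm_command(delta_pos=[[0, 0, -0.015], [0, 0, 0], [0, 0, 0], [0, 0, 0], [0, 0, 0], [0, 0, 0], [0, 0, 0], [0, 0, 0]], rot=[[0, 0, 0], [0, 0, 0], [0, 0, 0], [0, 0, 0], [0, 0, 0], [0, 0, 0], [0, 0, 0], [0, 0, 0]], fingers=1)

```text
clock: 25.28
tcp_pos: [0.4957, -0.1575, 0.0327]
tool_rot: [0.069, 0.998, -0.001, 0.003]
contact_force: [-0.3, -0.2, 0.0]
gripper_width: 0.996
```

Request:
arm_command(delta_pos=[[0, 0, -0.2], [0, 0, -0.4], [0, 0, -0.6], [0, 0, -0.8], [0, 0, -0.8], [0, 0, -0.8], [0, 0, 0], [0, 0, 0]], rot=[[0, 0, 0], [0, 0, 0], [0, 0, 0], [0, 0, 0], [0, 0, 0], [0, 0, 0], [0, 0, 0], [0, 0, 0]])

```text
clock: 25.95
tcp_pos: [0.4966, -0.1578, 0.1803]
tool_rot: [0.069, 0.998, -0.002, 0.006]
contact_force: [-0.3, -0.1, -0.5]
gripper_width: 1.001
```

Request:
arm_command(delta_pos=[[0.6, 0, 0], [0.8, 0, 0], [0.8, 0, 0], [0.8, 0, 0], [0, 0, 0], [0, 0, 0], [0, 0, 0]], rot=[[0, 0, 0], [0, 0, 0], [0, 0, 0], [0, 0, 0], [0, 0, 0], [0, 0, 0], [0, 0, 0]])

```text
clock: 26.53
tcp_pos: [0.3761, -0.1405, 0.1756]
tool_rot: [0.069, 0.998, -0.001, 0.003]
contact_force: [-0.6, 1.0, -0.4]
gripper_width: 0.997
```

Run:
```python
from h import *
c=read_camera("top");w=read_camera("wrist")
for n,c in(("top",c),("wrist",w)):
    P=cloud(c);hsv=cv2.cvtColor(c["image"],cv2.COLOR_BGR2HSV)
    m=(abs(P[...,0]-.53)<.11)&(abs(P[...,1]+.16)<.08)&(abs(P[...,2]-.08)<.008)&(hsv[...,1]<70)&(hsv[...,2]>110)
    k,l,st,_=cv2.connectedComponentsWithStats(m.astype(np.uint8));m=l==1+np.argmax(st[1:,4]);v,u=np.nonzero(m)
    X=np.array([onplane(c,a,b,.08)[:2] for a,b in zip(u,v)]);q=P[m]
    r=cv2.minAreaRect((X*1000).astype(np.float32))
    print(n,len(u),r,"z",np.median(q[:,2]),"slope",np.linalg.lstsq(np.c_[q[:,:2],np.ones(len(q))],q[:,2],rcond=None)[0][:2])
s=readout.state();print(s["clock"],s["tcp_pos"].round(3),s["contact_force"].round(1))
cv2.imwrite("pics/end.png",np.vstack([cv2.resize(read_camera("top")["image"],None,fx=.7,fy=.7),cv2.resize(w["image"],None,fx=.7,fy=.7)]))
```

```text
top 1598 ((529.4381103515625, -160.68115234375), (61.944766998291016, 150.05532836914062), 82.49360656738281) z 0.07886668851623233 slope [0.00131296 0.00880748]
wrist 1987 ((533.7108764648438, -163.28961181640625), (60.58320999145508, 44.80321502685547), 82.19889831542969) z 0.0802615128806284 slope [-0.00192366 -0.00489648]
26.6333 [ 0.377 -0.141  0.176] [-0.3 -0.  -0.5]
```

View pics/end.png

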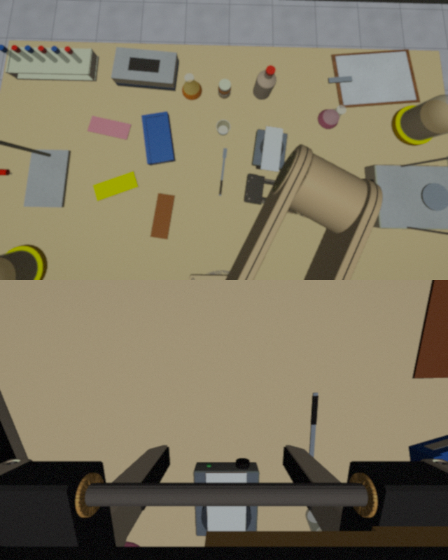

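The top view shows the tile on the stirrer, centre (0.5294, -0.1607), against the plate centre at (0.535, -0.161). That is 5.6 mm off, angle within 1°, z 0.079–0.080 and flat. The bystanders look undisturbed and the robot is clear.

```bash
python3 -c "
from bench import order
print(order.sign_off())"
```

```text
the job is handed in; nothing more can be done
None
```

The white tile is lying flat on the stirrer's round plate and the job is handed in, at about 27 s of the 54 s allowed. I pressed it with about 6–9 N, slid it out to roughly 58 mm overhang, and pinched it by its long sides. Then I lifted it, carried it over, set it down on contact and let go.

**Last checks**
- **Centre:** about 5.6 mm from the plate centre in the top view, against 15 mm allowed. The offset is deliberate.
- **Angle:** within 1° of the stirrer's front-to-back line.
- **Height and tilt:** tile top at 0.079–0.080 m (0.080 expected), slope under 0.01 rad.
- **Robot:** clear of everything.
- **Other things:** the glassware and spatula looked unmoved in the last picture; I did not measure their shifts.

**What disagreed**
- **Fingertip position:** the real fingertips ended about 26 mm above the reported TCP, which I found from depth readings and confirmed by touch. I corrected every height for it.
- **First lowering onto the stirrer:** a finger corner caught the plate's rim, with about 16 N on the wrist. I lifted off, shifted about 7 mm toward the front and lowered again without trouble, hence the offset above.
- **Last wrist view:** it saw only 45 mm of the tile's length, so its centre reading is not usable. Its angle and height agree with the top view.

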